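Hang a circuit-board hanger on the inspection station's rail

TASK

Hang the hanger that holds the green circuit board on the rail: thread its square eye over the rail's free end, slide it along until it is fully home against the black stop collar, and let go so that it hangs there upright and at rest. Leave the empty hanger standing where it is.

Things in the scene. Friction and masses are not known exactly. Their poses are not given: they have to be found in the camera images.
- board_hanger: Loaded hanger, 300 g, upright on the bench: steel frame 90 (y) x 44 (x) mm round a green circuit board. Origin: centre of its underside, z up. Above it the square eye, a tunnel along y: 40 long, 36 wide and 34 high inside (48 wide outside), floor z=80, ceiling z=114, roof top z=120. On the roof the black grip block: 16 thick (x), 30 long (y), z=120 to 164. Half-turn symmetric.
- empty_hanger: Bystander: a hanger of the same shape and size without the circuit board (one looks through its frame). Origin and axes as for board_hanger. It stays where it stands.
- rail_stand: Fixed stand. Origin: under the centre of its base plate (130 x 130 x 12 mm), z up. From its pillar (30 x 30, 184 mm high) the rail, a level steel bar 16 wide (x), 10 high, z=164 to 174, runs along +y to its free end at y=240. Black stop collar on the rail: 56 wide, 44 high, y=58 to 70. Hung fully home, the hanger has its eye against the y=70 face and its origin at (0, 90, 60) mm here.
- rail_end (a point): Centre of the rail's free end face, at (0, 240, 169) mm in the stand's frame; same axes as rail_stand, so +y points out of the rail, away from the pillar.
There are look-alikes about, which are no part of the job. Leave any red or yellow look-alike of the board_hanger alone.

How it is judged (in metres and radians):
On the way:
1. the eye of the board hanger is threaded on the rail at its free end (y of board_hanger in the frame of rail_stand between 0.11 and 0.245 m and x of board_hanger in the frame of rail_stand between -0.02 and 0.02 m and z of board_hanger in the frame of rail_stand between 0.05 and 0.088 m), for 0.05 s.
At the end, for the whole second after the job is handed in: The board hanger hangs on the rail by its eye, at rest and upright within 14 degrees, its eye within 15 mm of the stop collar (sideways within 20 mm of the rail's centre line, height within 10 mm of hanging); the empty hanger still stands within 30 mm of where it was (y of board_hanger in the frame of rail_stand between 0.08 and 0.105 m and x of board_hanger in the frame of rail_stand between -0.02 and 0.02 m and z of board_hanger in the frame of rail_stand between 0.05 and 0.07 m and angle between board_hanger's own z axis and vertical below 0.25 rad and contact force between board_hanger and rail_stand above 1 N and linear speed of board_hanger below 0.03 m/s and distance of empty_hanger from where it was at the start of the episode below 0.03 m and angle between empty_hanger's own z axis and vertical below 0.2 rad); the robot touches nothing.
It fails at once if the empty hanger is pushed more than 50 mm or knocked over (distance of empty_hanger from where it was at the start of the episode above 0.05 m or angle between empty_hanger's own z axis and vertical above 0.5 rad).
It also fails if it takes over 42 s, if anything falls off the work surface, if the arm or the gripper's body presses on something with over 40 N, if the wrist force passes 120 N, or if a joint passes its speed limit or range.

ROBOT

A 7-joint arm with a two-finger parallel gripper is mounted at the origin on the work surface. World frame = base frame: x ahead of the robot, y to its left, z up, the work surface at z = 0. Lengths are in m, angles in degrees, forces in N, time in s.
With the tool pointing down it reaches from about 0.425 to 0.825 m from the base axis. Payload 3.6 kg.
Tool frame: the origin (TCP) lies midway between the tips of the shut fingers; the grasp point (between the pads) lies 19 mm behind it; z points along the fingers, y is the direction in which the jaws open and shut (so a half turn about z gives the same grasp; the last joint's range is limited). The gripper opens to 93 mm and grips with 3 to 60 N. Pads are 15 mm wide; open, the fingers measure 128 mm over their backs; the gripper's body (75 mm by 188 mm) begins 65 mm behind the grasp point.
Start: joints at [-71.534, 35.231, -0.722, 81.555, 0.464, 63.22, -2.315], TCP at [0.222, 0.611, 0.219] pointing down, gripper open.
Joint ranges: [-178.69, 178.69], [-17.37, 117.87], [-77.05, 75.6], [15.02, 138.74], [-78.02, 258.01], [0.78, 113.62], [-162.83, 162.83]. Speed limits (degrees/s): [159.86, 159.86, 180, 180, 180, 180, 180].

INTERFACE

Orientations are given as a 3x3 rotation matrix whose columns are the frame's x, y, z axes.
In Python, from workcell import manip gives the robot as it stands.
- The arm moves only by the tool apply_moves, never from a script. Its argument "series" is text: rows parted by semicolons, each of 7 numbers parted by spaces: the closure in counts, from 0 (fully open) to 255 (shut), then the shift along the tool's x, y, z in m, then the turn, a rotation vector about the tool's x, y, z in degrees. In form: gripper x y z wx wy wz; .... A call has 1 to 10 rows; each row shifts and turns the commanded pose from where the row before left it, along the tool's axes as they then stand; what a row does not reach is not made up. A row lasts 1/10 s, in which the tool goes at most 50 mm and 8.59 degrees, less where a joint would pass 70% of its speed; a pose out of reach is approached as far as the arm can. A call is refused whole if a number of a shift passes 0.05 or a number of a turn 8.59, either way. A call with a gripper value outside its range is refused whole. The fingers move at their own pace and stop on an object; "grip_force" is the grip in N (left out, the last holds). Time passes only in rows, so rows that do not move let the fingers close. It gives the time, the measured TCP pose, the force and the opening at its end, in the units of the state.
- manip.sense(): the state, without advancing time (a new reading comes with each control period).
- manip.grab_frame(name): name is "scene" or "top" or "wrist"; returns the picture (420x560x3 uint8, red, green, blue); there is no depth.
- manip.camera_model(name): a dict with "intrinsics" (3x3 intrinsics, pixels), "rvec" (rotation vector, rad) and "tvec" (3), from world to camera coordinates, as OpenCV has them; the wrist camera has in their place "hand_eye" (4x4, takes a point from camera to tool coordinates, whose origin is the TCP and whose axes are the flange's). Camera axes: x right, y down, z forward; pixel columns grow to the right and rows downward; lengths in m; the calibration is good to about 2 mm. A picture is of the moment at which its call begins: read the wrist's pose just before it. camera_model takes no time and is no camera call.
- manip.sign_off(): hands the job in, once; it reports no verdict.
The state is a dict: "time_s": time; "joint_positions": joint angles; "joint_velocities": joint speeds; "effort": joint torques, N m; "tool_pos": TCP position; "orientation": TCP orientation; "wrist_force": force on the tool from outside, world axes, zero at the start; "wrist_torque": the same for the moment, N m; "width": opening from 0.0 (shut) to 1.0 (fully open).
Only numpy, scipy, OpenCV 4.12 (cv2) and the standard library are available. Lean on these libraries where they do the work, as an engineer would, in place of code of your own. Each camera call takes 0.05 s, during which the arm holds its last target.

## Working session

There is one attempt and no reset: what is moved stays moved. The work goes in short steps, Python scripts to look and compute and a tool call to move; the robot and the scene stay as the last step left them, time stands still between calls to the robot, and variables do not carry over. Pictures are saved under pics/ and viewed, and the job is handed in when it is done.

Besides the shell and the picture viewer there is one more tool, called after "Emit:" as name(argument=value, ...), one argument or row to a line, values as JSON. apply_moves: Moves the arm, as the interface text tells. Its arguments: {"type":"object","properties":{"series":{"type":"string"},"grip_force":{"type":"number"}},"required":["series"]}

```bash
mkdir -p pics; ls; python3 - <<'E'
from workcell import manip
import cv2,numpy as np
s=manip.sense();print(s)
for n in ["scene","top"]:
    f=manip.grab_frame(n);cv2.imwrite(f"pics/{n}0.png",f[:,:,::-1]);print(n,manip.camera_model(n))
print(manip.camera_model("wrist"))
E
```

```text
pics
{'time_s': 0.0, 'joint_positions': array([-71.53241671,  35.28835817,  -0.72263686,  81.64133461,
         0.46578497,  63.22036467,  -2.31526972]), 'joint_velocities': array([-0.01383106, -0.13329822,  0.11164371,  0.02919434,  0.0236226 ,
       -0.07417845,  0.0079157 ]), 'effort': array([ 1.06197404e-03, -4.58939624e+01,  2.09396062e-01, -1.65740776e+01,
       -6.10610750e-02,  2.04571139e-02,  2.03732102e-04]), 'tool_pos': array([0.22189068, 0.61010008, 0.21749125]), 'orientation': array([[-9.39799759e-01,  3.41724666e-01, -8.15387653e-04],
       [ 3.41725632e-01,  9.39796606e-01, -2.43541261e-03],
       [-6.59420113e-05, -2.56743904e-03, -9.99996702e-01]]), 'wrist_force': array([ 0.35331547,  0.02525015, -0.10032149]), 'wrist_torque': array([-0.00084388, -0.01668168, -0.02926826]), 'width': 1.0008838308556391}
scene {'intrinsics': array([[450.88081724,   0.        , 284.18826442],
       [  0.        , 450.88081724, 212.08350695],
       [  0.        ,   0.        ,   1.        ]]), 'rvec': array([ 0.90075316,  2.4172757 , -1.17043049]), 'tvec': array([ 0.37038124, -0.16499066,  1.31031401])}
top {'intrinsics': array([[518.46784531,   0.        , 279.31609081],
       [  0.        , 518.46784531, 208.01011144],
       [  0.        ,   0.        ,   1.        ]]), 'rvec': array([ 2.14999398, -2.18060037,  0.0735566 ]), 'tvec': array([0.09371427, 0.571167  , 1.18094785])}
{'intrinsics': array([[353.37752947,   0.        , 283.92469169],
       [  0.        , 353.37752947, 210.4351267 ],
       [  0.        ,   0.        ,   1.        ]]), 'hand_eye': array([[ 2.38678623e-04, -9.53540979e-01, -3.01263248e-01,
         8.55218878e-02],
       [ 9.99999971e-01,  2.24153835e-04,  8.27805874e-05,
         7.60127533e-04],
       [-1.14053700e-05, -3.01263259e-01,  9.53541005e-01,
        -1.66196839e-01],
       [ 0.00000000e+00,  0.00000000e+00,  0.00000000e+00,
         1.00000000e+00]])}
```

View pics/scene0.png

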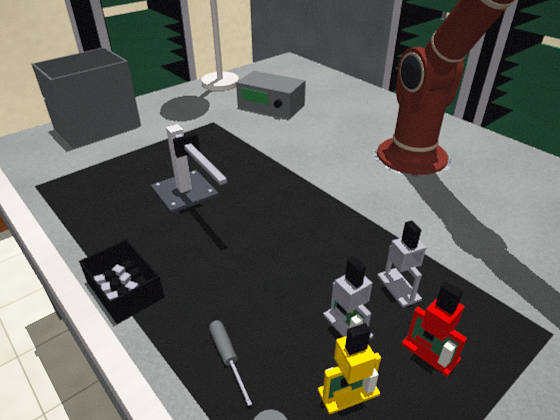

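View pics/top0.png

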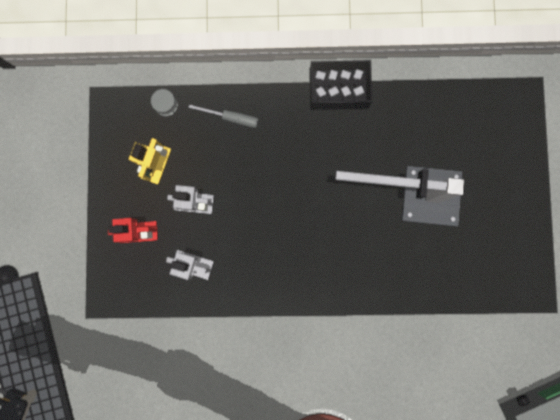

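The top view shows the rail stand at (432,195) with the rail pointing left to (337,176). The grey hanger with the board is at (190,200) and the empty one at (190,265). I'll enlarge these.

```bash
python3 - <<'E'
import cv2
t=cv2.imread("pics/top0.png");s=cv2.imread("pics/scene0.png")
def c(im,x,y,w,h,k,n): cv2.imwrite(f"pics/{n}.png",cv2.resize(im[y:y+h,x:x+w],None,fx=k,fy=k,interpolation=cv2.INTER_CUBIC))
c(t,100,130,130,100,6,"c1");c(t,325,155,150,80,5,"c2");c(s,310,210,130,150,4,"c3");c(s,140,115,100,100,6,"c4")
E
```

```text
(no output)
```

View pics/c1.png

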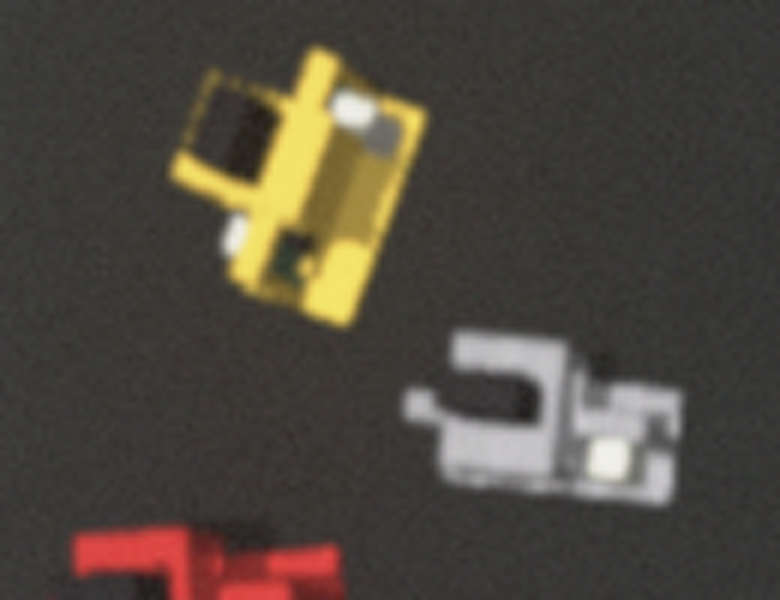

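View pics/c2.png

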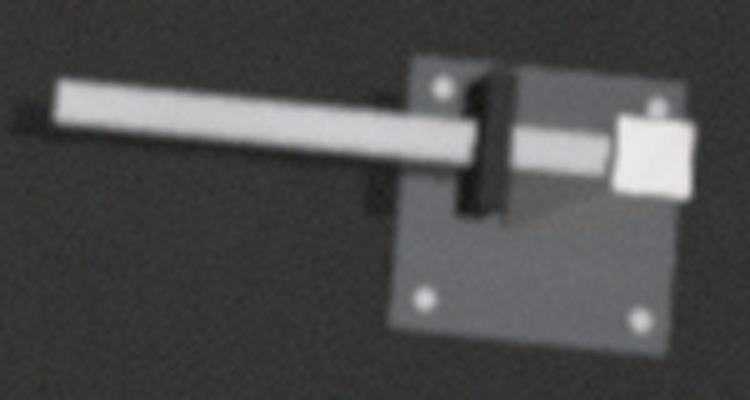

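View pics/c3.png

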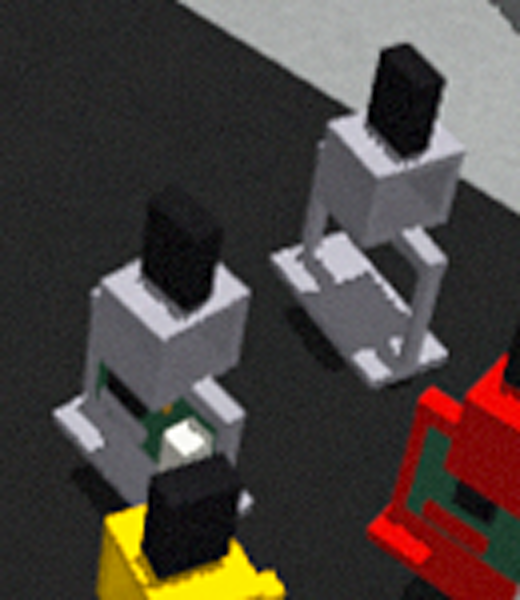

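View pics/c4.png

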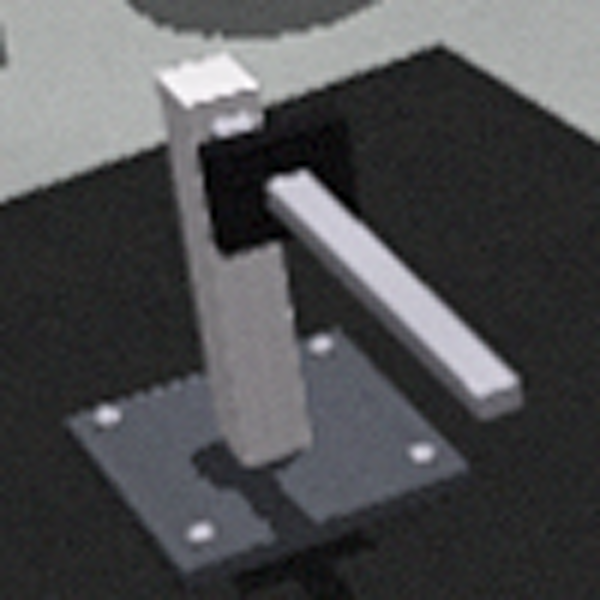

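```bash
cat > h.py <<'E'
import numpy as np,cv2
from scipy.optimize import least_squares
from workcell import manip
def proj(n,P):
    m=manip.camera_model(n)
    return cv2.projectPoints(np.asarray(P,float),m["rvec"],m["tvec"],m["intrinsics"],None)[0][:,0]
def pose(p,L):
    x,y,a=p; c,s=np.cos(a),np.sin(a);L=np.asarray(L,float)/1000
    return np.c_[x+c*L[:,0]-s*L[:,1],y+s*L[:,0]+c*L[:,1],L[:,2]]
def fit(obs,p0):
    # obs: list (cam, local pts, pixels)
    f=lambda p:np.concatenate([(proj(n,pose(p,L))-px).ravel() for n,L,px in obs])
    r=least_squares(f,p0,loss="soft_l1");return r.x,f(r.x).reshape(-1,2)
def cr(px,k,ox,oy): return (np.array(px,float)+.5)/k-.5+np.array([ox,oy])
E
python3 - <<'E'
from h import *
for n in("top","scene"):
    m=manip.camera_model(n);R=cv2.Rodrigues(m["rvec"])[0];print(n,-R.T@m["tvec"])
S=[("top",[(65,65,12),(65,-65,12),(-65,-65,12),(-65,65,12),(8,240,174),(-8,240,174),(15,15,184),(15,-15,184),(-15,-15,184),(-15,15,184)],
 cr([(413,55),(687,82),(665,357),(388,328),(58,80),(53,122),(617,115),(695,122),(690,200),(610,192)],5,325,155))]
p,r=fit(S,[.5,-.3,0]);print(p,r.round(1).tolist())
L=[(15,15,184),(8,240,174),(-8,240,174),(65,65,12),(-65,65,12),(65,-65,12)]
print("scene pred crop",((proj("scene",pose(p,L))-[140,115]+.5)*6).round().tolist())
H=[("top",[(24,20,120),(24,-20,120),(-24,-20,120),(-24,20,120),(22,-45,0),(-22,-45,0)],cr([(455,330),(567,342),(556,478),(440,468),(682,388),(668,503)],6,100,130))]
p,r=fit(H,[.5,.2,0]);print(p,r.round(1).tolist())
L=[(24,20,120),(24,-20,120),(-24,-20,120),(-24,20,120),(8,15,164),(8,-15,164),(-8,-15,164),(-8,15,164),(-22,45,0),(22,45,0),(22,-45,0)]
print("scene pred crop",((proj("scene",pose(p,L))-[310,210]+.5)*4).round().tolist())
E
```

```text
top [0.46443541 0.06043967 1.22894212]
scene [1.02244675 0.61012959 0.68093429]
[ 0.59748992 -0.27292244 -0.11844698] [[-0.6, 0.0], [-0.0, 0.1], [0.2, 0.0], [-0.2, 0.1], [0.2, 0.3], [0.4, -0.4], [0.3, 0.3], [-0.4, 0.4], [-0.5, -0.5], [0.5, -0.4]]
scene pred crop [[179.0, 106.0], [473.0, 398.0], [515.0, 383.0], [178.0, 573.0], [467.0, 467.0], [59.0, 419.0]]
[ 0.59126263  0.29050414 -0.09922616] [[0.0, 0.6], [-0.3, 0.1], [-0.7, -0.5], [0.2, -0.4], [0.1, 0.6], [0.7, -0.2]]
scene pred crop [[160.0, 341.0], [97.0, 282.0], [181.0, 235.0], [246.0, 291.0], [192.0, 241.0], [142.0, 198.0], [171.0, 183.0], [222.0, 225.0], [249.0, 509.0], [176.0, 557.0], [48.0, 424.0]]
```

```bash
python3 - <<'E'
from h import *
S=[("top",[(65,65,12),(65,-65,12),(-65,-65,12),(-65,65,12),(8,240,174),(-8,240,174),(15,15,184),(15,-15,184),(-15,-15,184),(-15,15,184)],
 cr([(413,55),(687,82),(665,357),(388,328),(58,80),(53,122),(617,115),(695,122),(690,200),(610,192)],5,325,155)),
 ("scene",[(8,240,174),(-8,240,174),(65,65,12),(-65,65,12),(65,-65,12)],cr([(477,401),(522,382),(186,572),(467,466),(68,420)],6,140,115))]
p,r=fit(S,[.5,-.3,0]);print(p,np.degrees(p[2]),r.round(1).tolist())
ps=p
H=[("top",[(24,20,120),(24,-20,120),(-24,-20,120),(-24,20,120),(22,-45,0),(-22,-45,0)],cr([(455,330),(567,342),(556,478),(440,468),(682,388),(668,503)],6,100,130)),
("scene",[(24,20,120),(24,-20,120),(-24,20,120),(8,-15,164),(-8,15,164)],cr([(168,340),(99,285),(250,293),(147,196),(222,224)],4,310,210))]
p,r=fit(H,[.5,.2,0]);print(p,np.degrees(p[2]),r.round(1).tolist())
print("end",pose(ps,[(0,240,169)]),"home",pose(ps,[(0,90,60)]),"base axis r",np.hypot(*p[:2]))
s=manip.sense();R=s["orientation"];print(s["time_s"],s["tool_pos"],R.round(4).tolist())
E
```

```text
[ 0.5971483  -0.27257041 -0.11622703] -6.659318374865899 [[-0.8, 0.2], [-0.2, 0.2], [0.1, 0.1], [-0.3, 0.3], [-0.0, 0.7], [0.3, 0.0], [0.1, 0.5], [-0.6, 0.6], [-0.6, -0.3], [0.4, -0.2], [-0.3, -0.6], [-0.7, 0.0], [-1.2, 0.1], [0.1, 0.1], [-1.5, -0.1]]
[ 0.59056328  0.29134359 -0.08783593] -5.032627802219742 [[-0.5, 1.0], [-0.8, 0.3], [-1.0, -0.3], [-0.0, 0.0], [-0.3, 0.7], [0.4, -0.2], [-1.2, 0.2], [-0.1, -0.7], [-0.5, -0.8], [-0.7, 0.6], [0.5, 0.1]]
end [[ 0.62498002 -0.03418963  0.169     ]] home [[ 0.60758519 -0.18317762  0.06      ]] base axis r 0.6585180936842825
0.1 [0.22189995 0.61018426 0.21758284] [[-0.9398, 0.3417, -0.0007], [0.3417, 0.9398, -0.0022], [-0.0001, -0.0024, -1.0]]
```

Emit:
apply_moves(
  series="110 0 0 0 0 0 8.34;110 0 0 0 0 0 8.34;110 0 0 0 0 0 8.34;110 0 0 0 0 0 8.34;110 0 0 0 0 0 8.34;110 0 0 0 0 0 8.34;110 0 0 0 0 0 8.34;110 0 0 0 0 0 8.34;110 0 0 0 0 0 8.28;110 0 0 0 0 0 0",
  grip_force=30,
)

```text
time_s: 1.1
tool_pos: [0.2217, 0.6106, 0.2179]
orientation: [[0.086, 0.996, -0.0], [0.996, -0.086, -0.001], [-0.002, 0.0, -1.0]]
wrist_force: [0.0, -0.7, -0.5]
width: 0.572
```

```bash
cat >> h.py <<'E'
def delta(target):
    s=manip.sense();R=s["orientation"]
    print("t",s["time_s"],"pos",s["tool_pos"].round(4),"yaw_y",np.degrees(np.arctan2(R[1,1],R[0,1])).round(2),"tilt",R[:,2].round(4),"w",round(s["width"],3),"F",s["wrist_force"].round(1),"q",s["joint_positions"].round(0))
    print("tool delta",(R.T@(np.array(target)-s["tool_pos"])).round(4))
E
python3 -c "
from h import *
delta([.5906,.2913,.215])"
```

```text
t 1.1 pos [0.2217 0.6106 0.2179] yaw_y -4.96 tilt [-1.0e-04 -1.5e-03 -1.0e+00] w 0.572 F [ 0.  -0.7 -0.5] q [-83.  36.  19.  82. -13.  64. -66.]
tool delta [-0.2862  0.3951  0.0034]
```

Emit:
apply_moves(
  series="110 -0.0275 0.038 0 0 0 0;110 -0.0275 0.038 0 0 0 0;110 -0.0275 0.038 0 0 0 0;110 -0.0275 0.038 0 0 0 0;110 -0.0275 0.038 0 0 0 0;110 -0.0275 0.038 0 0 0 0;110 -0.0275 0.038 0 0 0 0;110 -0.0275 0.038 0 0 0 0;110 -0.0275 0.038 0 0 0 0;110 0 0 0 0 0 0",
)

```text
time_s: 2.1
tool_pos: [0.5478, 0.3251, 0.2187]
orientation: [[0.098, 0.995, 0.005], [0.995, -0.097, -0.006], [-0.006, 0.005, -1.0]]
wrist_force: [0.4, -0.5, 0.1]
width: 0.569
```

```bash
python3 -c "
from h import *
delta([.5906,.2913,.215])
f=manip.grab_frame('wrist');cv2.imwrite('pics/w1.png',f[:,:,::-1])
s=manip.sense();T=np.eye(4);T[:3,:3]=s['orientation'];T[:3,3]=s['tool_pos']
m=manip.camera_model('wrist');C=np.linalg.inv(T@m['hand_eye'])
P=pose([.5906,.2913,-.0878],[(8,15,164),(8,-15,164),(-8,-15,164),(-8,15,164),(24,20,120),(24,-20,120),(-24,-20,120),(-24,20,120)])
print(cv2.projectPoints(P,cv2.Rodrigues(C[:3,:3])[0],C[:3,3],m['intrinsics'],None)[0][:,0].round(0).tolist())
"
```

```text
t 2.1 pos [0.5478 0.3251 0.2187] yaw_y -5.59 tilt [ 0.0049 -0.0064 -1.    ] w 0.569 F [ 0.4 -0.5  0.1] q [-44.  35.  20.  84. -12.  63. -28.]
tool delta [-0.0294  0.0459  0.0042]
[[369.0, 258.0], [366.0, 297.0], [343.0, 297.0], [345.0, 258.0], [377.0, 229.0], [373.0, 274.0], [315.0, 274.0], [316.0, 229.0]]
```

View pics/w1.png

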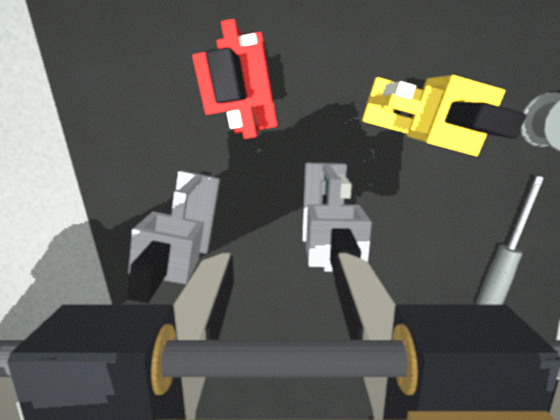

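Emit:
apply_moves(
  series="110 -0.014 0.022 0 0 0 0;110 -0.014 0.023 0 0 0 0;110 0 0 0 0 0 0;110 0 0 0 0 0 0;110 0 0 0 0 0 0",
)

```text
time_s: 2.65
tool_pos: [0.5819, 0.3052, 0.2183]
orientation: [[0.083, 0.997, -0.002], [0.997, -0.083, 0.001], [0.001, -0.002, -1.0]]
wrist_force: [0.9, 0.1, 0.7]
width: 0.565
```

```bash
python3 -c "
from h import *
delta([.5906,.2913,.215])
s=manip.sense();f=manip.grab_frame('wrist')
T=np.eye(4);T[:3,:3]=s['orientation'];T[:3,3]=s['tool_pos']
m=manip.camera_model('wrist');C=np.linalg.inv(T@m['hand_eye'])
P=pose([.5906,.2913,-.0878],[(8,15,164),(8,-15,164),(-8,-15,164),(-8,15,164),(24,20,120),(24,-20,120),(-24,-20,120),(-24,20,120),(22,45,0),(-22,45,0)])
q=cv2.projectPoints(P,cv2.Rodrigues(C[:3,:3])[0],C[:3,3],m['intrinsics'],None)[0][:,0]
print(q.round(0).tolist())
g=f[:,:,::-1][130:330,180:380].copy();g=cv2.resize(g,None,fx=3,fy=3,interpolation=cv2.INTER_CUBIC)
for u in q: cv2.circle(g,tuple(int(v) for v in (u-[180,130]+.5)*3),3,(0,0,255),1)
cv2.imwrite('pics/w2.png',g)
"
```

```text
t 2.65 pos [0.5819 0.3052 0.2183] yaw_y -4.74 tilt [-0.002   0.0015 -1.    ] w 0.565 F [0.9 0.1 0.7] q [-40.  37.  19.  81. -13.  65. -24.]
tool delta [-0.0131  0.0098  0.0033]
[[312.0, 230.0], [311.0, 271.0], [288.0, 271.0], [288.0, 230.0], [329.0, 205.0], [327.0, 252.0], [268.0, 251.0], [267.0, 204.0], [315.0, 151.0], [274.0, 151.0]]
```

View pics/w2.png

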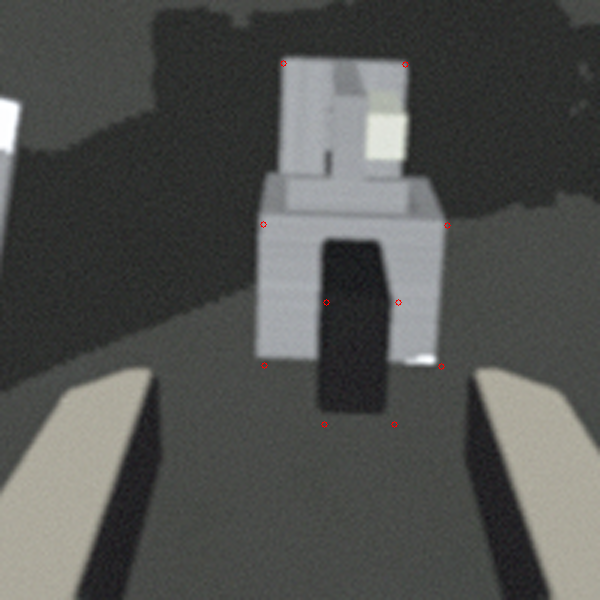

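```bash
python3 -c "
from h import *
R=np.array([[.083,.997,-.002],[.997,-.083,.0015],[.001,-.002,-1]]);U,_,V=np.linalg.svd(R);R=U@V
T=np.eye(4);T[:3,:3]=R;T[:3,3]=[.5819,.3052,.2183]
m=manip.camera_model('wrist');C=np.linalg.inv(T@m['hand_eye'])
L=[(-24,20,120),(24,20,120),(24,-20,120),(-24,-20,120),(-8,-15,164),(8,-15,164),(-22,45,0),(22,45,0)]
px=cr([(263,213),(445,215),(437,362),(257,356),(320,412),(387,412),(281,58),(408,60)],3,180,130)
f=lambda p:(cv2.projectPoints(pose(p,L),cv2.Rodrigues(C[:3,:3])[0],C[:3,3],m['intrinsics'],None)[0][:,0]-px).ravel()
r=least_squares(f,[.59,.29,-.08],loss='soft_l1');print(r.x,np.degrees(r.x[2]),f(r.x).reshape(-1,2).round(1).tolist())
"
```

```text
[ 0.58990548  0.29390127 -0.11007336] -6.306739028501406 [[-0.8, -0.1], [0.2, 0.9], [-0.3, -0.9], [0.6, -0.4], [-0.3, 0.5], [0.6, 1.1], [0.8, -1.0], [-0.9, -0.5]]
```

Emit:
apply_moves(
  series="110 -0.0115 0.009 0 0 0 1;110 0 0 0.015 0 0 0;110 0 0 0.015 0 0 0;110 0 0 0 0 0 0;110 0 0 0 0 0 0",
)

```text
time_s: 3.2
tool_pos: [0.5918, 0.2903, 0.1888]
orientation: [[0.104, 0.995, -0.0], [0.995, -0.104, -0.0], [-0.0, -0.0, -1.0]]
wrist_force: [0.4, 0.0, 0.7]
width: 0.57
```

```bash
python3 -c "
from h import *
delta([.590,.293,.127])"
```

```text
t 3.2 pos [0.5918 0.2903 0.1888] yaw_y -5.99 tilt [-1.e-04 -4.e-04 -1.e+00] w 0.57 F [0.4 0.  0.7] q [-39.  39.  19.  83. -14.  61. -23.]
tool delta [ 0.0026 -0.0021  0.0618]
```

Emit:
apply_moves(
  series="110 0.0026 -0.002 0.015 0 0 0;110 0 0 0.02 0 0 0;110 0 0 0.015 0 0 0;110 0 0 0.0115 0 0 0;110 0 0 0 0 0 0;110 0 0 0 0 0 0",
)

```text
time_s: 3.8
tool_pos: [0.5906, 0.2934, 0.1279]
orientation: [[0.104, 0.995, 0.001], [0.995, -0.104, 0.0], [0.001, 0.001, -1.0]]
wrist_force: [0.1, 0.3, 0.7]
width: 0.566
```

```bash
python3 -c "
from h import *
delta([.590,.293,.127])
f=manip.grab_frame('wrist');cv2.imwrite('pics/w3.png',f[:,:,::-1])
f=manip.grab_frame('scene');cv2.imwrite('pics/s3.png',cv2.resize(f[180:400,280:500,::-1],None,fx=2.5,fy=2.5))
"
```

```text
t 3.8 pos [0.5906 0.2934 0.1279] yaw_y -5.98 tilt [ 1.3e-03  4.0e-04 -1.0e+00] w 0.566 F [0.1 0.3 0.7] q [-38.  42.  18.  86. -15.  54. -22.]
tool delta [-0.0005 -0.0006  0.0009]
```

View pics/w3.png

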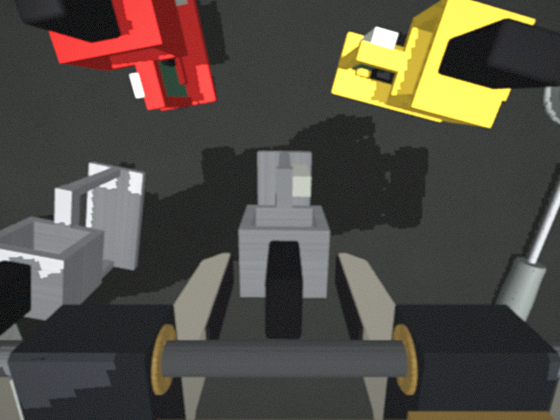

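View pics/s3.png

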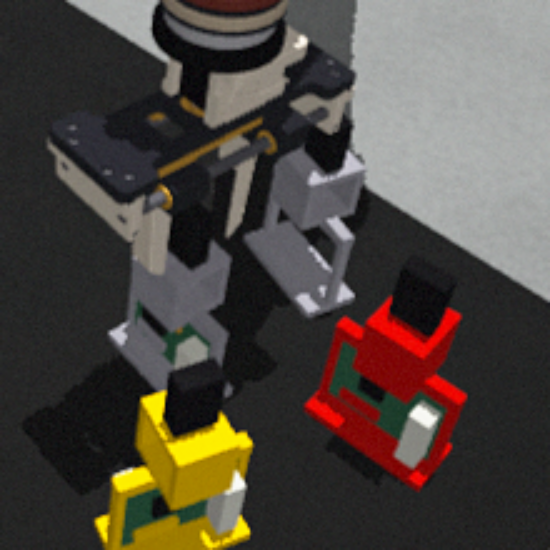

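In the wrist view the grip block at (284,290) is centred between the jaws. In the scene view nothing is touching the empty hanger. I'll close the gripper and lift.

Emit:
apply_moves(
  series="255 0 0 0 0 0 0;255 0 0 0 0 0 0;255 0 0 0 0 0 0;255 0 0 0 0 0 0;255 0 0 0 0 0 0;255 0 0 0 0 0 0",
  grip_force=35,
)

```text
time_s: 4.5
tool_pos: [0.59, 0.2934, 0.1272]
orientation: [[0.104, 0.995, -0.0], [0.995, -0.104, 0.0], [0.0, -0.0, -1.0]]
wrist_force: [0.7, 0.5, 0.3]
width: 0.171
```

Emit:
apply_moves(
  series="255 0 0 -0.01 0 0 0;255 0 0 -0.015 0 0 0;255 0 0 -0.015 0 0 0;255 0 0 -0.015 0 0 0;255 0 0 -0.017 0 0 0;255 0 0 0 0 0 0;255 0 0 0 0 0 0",
)

```text
time_s: 5.2
tool_pos: [0.5897, 0.2932, 0.199]
orientation: [[0.104, 0.995, -0.0], [0.995, -0.104, -0.0], [-0.0, -0.0, -1.0]]
wrist_force: [-0.0, -0.4, -1.6]
width: 0.17
```

```bash
python3 -c "
from h import *
delta(list(pose([.5971,-.2726,-.1162],[(0,330,0)])[0][:2])+[.199])
f=manip.grab_frame('scene');cv2.imwrite('pics/s4.png',f[:,:,::-1])
"
```

```text
t 5.2 pos [0.5897 0.2932 0.199 ] yaw_y -5.99 tilt [-5.e-04 -1.e-04 -1.e+00] w 0.17 F [-0.  -0.4 -1.6] q [-39.  38.  19.  82. -13.  62. -23.]
tool delta [-0.2319  0.0703 -0.    ]
```

View pics/s4.png

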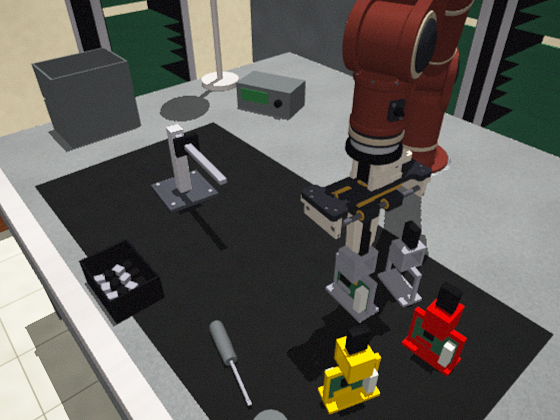

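The hanger is held (opening 16 mm) and clear of the bench. Next I move in front of the rail's end.

Emit:
apply_moves(
  series="255 -0.012 0.004 0 0 0 0.67;255 -0.029 0.0088 0 0 0 0;255 -0.034 0.0103 0 0 0 0;255 -0.034 0.0103 0 0 0 0;255 -0.034 0.0103 0 0 0 0;255 -0.034 0.0103 0 0 0 0;255 -0.029 0.0088 0 0 0 0;255 -0.016 0.005 0 0 0 0;255 -0.008 0.0025 0 0 0 0;255 0 0 0 0 0 0",
)

```text
time_s: 6.25
tool_pos: [0.6332, 0.056, 0.1987]
orientation: [[0.117, 0.993, -0.001], [0.993, -0.117, -0.0], [-0.0, -0.001, -1.0]]
wrist_force: [-0.2, -0.4, -3.2]
width: 0.174
```

```bash
python3 -c "
from h import *
delta(list(pose([.5971,-.2726,-.1162],[(0,330,0)])[0][:2])+[.199])
f=manip.grab_frame('scene');cv2.imwrite('pics/s5.png',cv2.resize(f[80:300,120:400,::-1],None,fx=2.7,fy=2.7))
f=manip.grab_frame('top');cv2.imwrite('pics/t5.png',cv2.resize(f[100:300,230:480,::-1],None,fx=3,fy=3))
"
```

```text
t 6.25 pos [0.6332 0.056  0.1987] yaw_y -6.74 tilt [-8.e-04 -1.e-04 -1.e+00] w 0.174 F [-0.2 -0.4 -3.2] q [-18.  36.  19.  86. -13.  60.  -2.]
tool delta [-0.0005  0.0023 -0.0003]
```

View pics/s5.png

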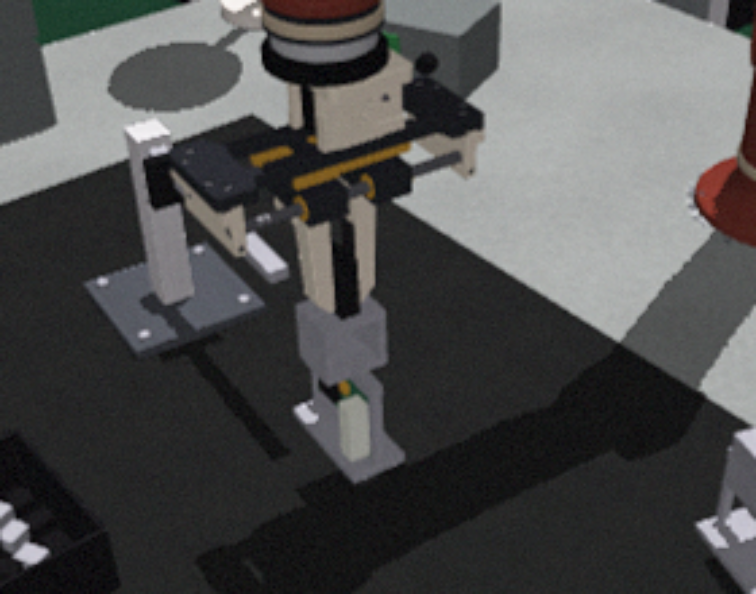

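View pics/t5.png

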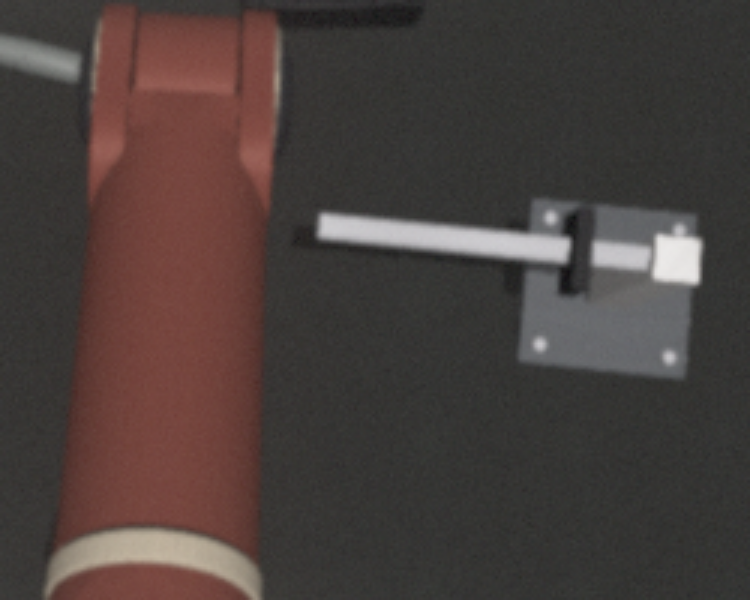

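The hanger is in line with the rail end, about 2 mm off sideways and 12 mm clear above and below. I'll correct that and thread it partway.

Emit:
apply_moves(
  series="255 -0.005 0.0023 0 0 0 0;255 -0.015 0 0 0 0 0;255 -0.02 0 0 0 0 0;255 -0.02 0 0 0 0 0;255 -0.02 0 0 0 0 0;255 -0.02 0 0 0 0 0;255 -0.015 0 0 0 0 0;255 -0.01 0 0 0 0 0;255 -0.005 0 0 0 0 0;255 0 0 0 0 0 0",
)

```text
time_s: 7.35
tool_pos: [0.6205, -0.0731, 0.1992]
orientation: [[0.117, 0.993, -0.0], [0.993, -0.117, -0.0], [-0.0, -0.0, -1.0]]
wrist_force: [-0.2, -0.4, -2.8]
width: 0.172
```

```bash
python3 -c "
from h import *
delta(list(pose([.5971,-.2726,-.1162],[(0,90,0)])[0][:2])+[.199])
f=manip.grab_frame('scene');cv2.imwrite('pics/s6.png',cv2.resize(f[80:300,120:400,::-1],None,fx=2.7,fy=2.7))
f=manip.grab_frame('wrist');cv2.imwrite('pics/w6.png',f[:,:,::-1])
"
```

```text
t 7.35 pos [ 0.6205 -0.0731  0.1992] yaw_y -6.69 tilt [-1.e-04 -1.e-04 -1.e+00] w 0.172 F [-0.2 -0.4 -2.8] q [ -7.  35.  19.  88. -13.  59.   9.]
tool delta [-0.1108 -0.      0.0002]
```

View pics/s6.png

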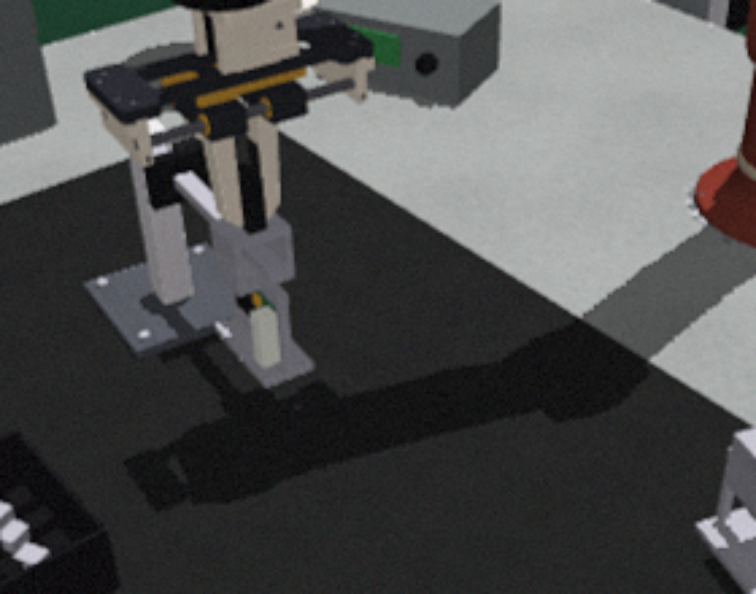

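View pics/w6.png

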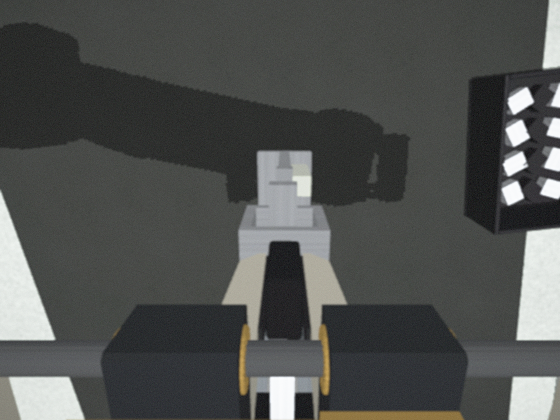

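Threaded: the rail enters the eye and there is no contact force. I'll slide it to about 6 mm short of the collar.

Emit:
apply_moves(
  series="255 -0.01 0 0 0 0 0;255 -0.018 0 0 0 0 0;255 -0.02 0 0 0 0 0;255 -0.02 0 0 0 0 0;255 -0.016 0 0 0 0 0;255 -0.012 0 0 0 0 0;255 -0.006 0 0 0 0 0;255 -0.003 0 0 0 0 0;255 0 0 0 0 0 0;255 0 0 0 0 0 0",
)

```text
time_s: 8.45
tool_pos: [0.6098, -0.1695, 0.2]
orientation: [[0.112, 0.994, 0.001], [0.994, -0.112, 0.013], [0.013, -0.0, -1.0]]
wrist_force: [-0.8, 9.9, 3.0]
width: 0.171
```

Emit:
apply_moves(
  series="255 -0.002 0 0 0 0 0;255 -0.002 0 0 0 0 0;255 0 0 0 0 0 0",
)

```text
time_s: 8.75
tool_pos: [0.6078, -0.1782, 0.1981]
orientation: [[0.114, 0.994, -0.001], [0.994, -0.114, 0.005], [0.004, -0.002, -1.0]]
wrist_force: [1.6, 2.0, -6.7]
width: 0.17
```

```bash
python3 -c "
from h import *
delta(list(pose([.5971,-.2726,-.1162],[(0,90,0)])[0][:2])+[.187])
f=manip.grab_frame('scene');cv2.imwrite('pics/s7.png',cv2.resize(f[100:260,120:300,::-1],None,fx=4,fy=3.7))
"
```

```text
t 8.75 pos [ 0.6078 -0.1782  0.1981] yaw_y -6.53 tilt [-0.0014  0.0046 -1.    ] w 0.17 F [ 1.6  2.  -6.7] q [  3.  36.  19.  86. -13.  60.  19.]
tool delta [-0.005   0.0003  0.011 ]
```

View pics/s7.png

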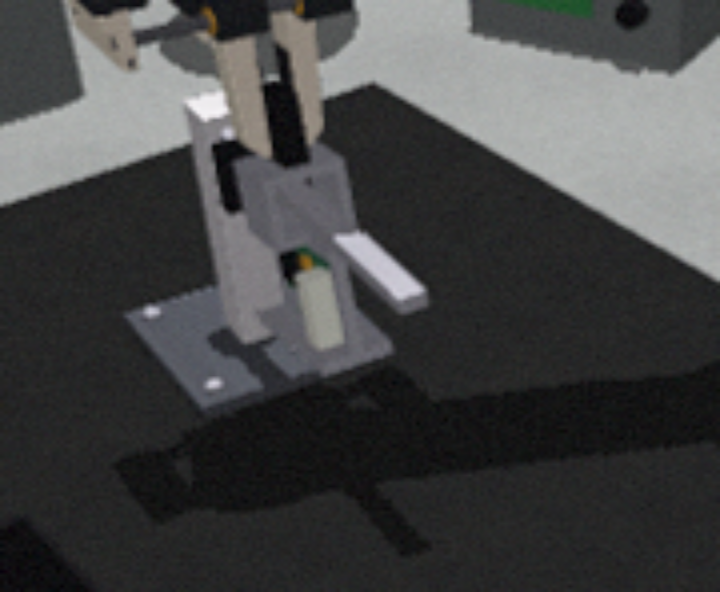

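A 10 N force showed briefly at the end of the slide, and then the arm moved on. I'll hold still and read it again before going further.

Emit:
apply_moves(
  series="255 0 0 0 0 0 0;255 0 0 0 0 0 0;255 0 0 0 0 0 0",
)

```text
time_s: 9.1
tool_pos: [0.6073, -0.1797, 0.198]
orientation: [[0.116, 0.993, -0.002], [0.993, -0.116, 0.002], [0.002, -0.003, -1.0]]
wrist_force: [0.8, 4.4, -10.1]
width: 0.169
```

```bash
python3 -c "
from h import *
delta(list(pose([.5971,-.2726,-.1162],[(0,90,0)])[0][:2])+[.187])
f=manip.grab_frame('wrist');cv2.imwrite('pics/w8.png',f[:,:,::-1])
f=manip.grab_frame('top');cv2.imwrite('pics/t8.png',cv2.resize(f[100:300,230:480,::-1],None,fx=3,fy=3))
"
```

```text
t 9.1 pos [ 0.6073 -0.1797  0.198 ] yaw_y -6.64 tilt [-0.0023  0.0025 -1.    ] w 0.169 F [  0.8   4.4 -10.1] q [  3.  36.  19.  86. -13.  60.  19.]
tool delta [-0.0035  0.0006  0.011 ]
```

View pics/w8.png

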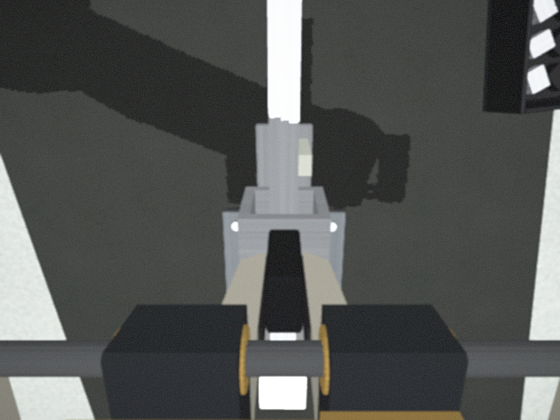

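View pics/t8.png

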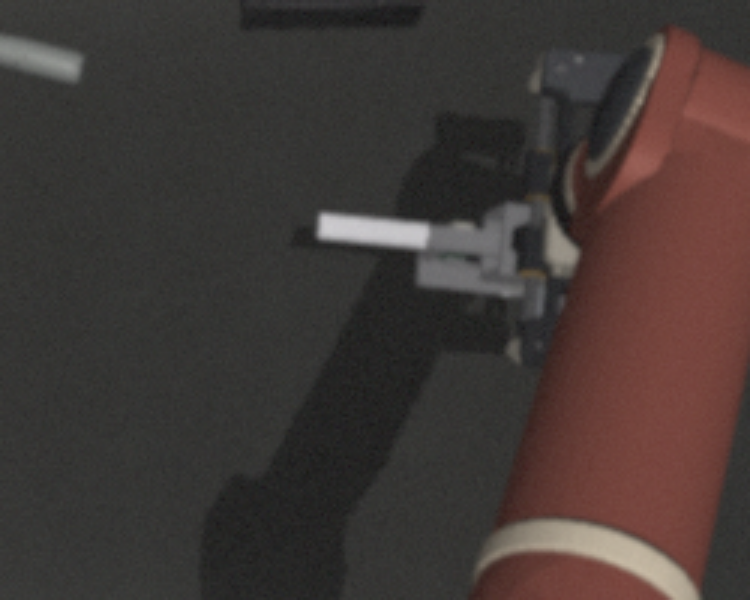

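The wrist view shows the hanger has shifted in the grip: the roof's front edge moved from row 230 to about 217. I'll measure its pose, pitch included.

```bash
python3 -c "
import cv2
for n in('w6','w8'):
    f=cv2.imread(f'pics/{n}.png');cv2.imwrite(f'pics/{n}c.png',cv2.resize(f[100:350,190:380],None,fx=2.4*1.3,fy=2.4,interpolation=cv2.INTER_CUBIC) if 0 else cv2.resize(f[110:345,190:380],None,fx=2.5,fy=2.5,interpolation=cv2.INTER_CUBIC))
"
```

```text
(no output)
```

View pics/w6c.png

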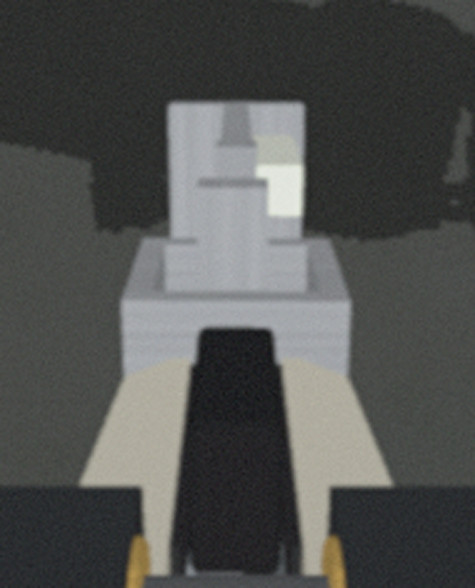

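View pics/w8c.png

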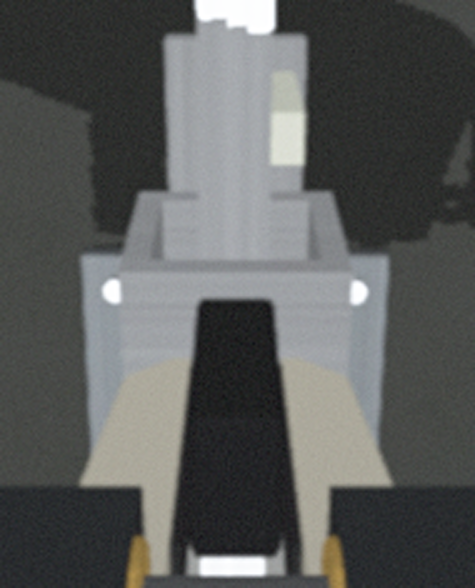

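```bash
cat > fitp.py <<'E'
from h import *
m=manip.camera_model('wrist');C=np.linalg.inv(m['hand_eye'])
L=np.array([(-24,20,120),(24,20,120),(-8,15,120),(8,15,120),(-22,45,0),(22,45,0),(-8,-15,164),(8,-15,164)],float)/1000
# hanger in tool: hanger x->tool y, y->tool x, z->-tool z
B=np.array([[0,1,0],[1,0,0],[0,0,-1.]])
def pr(p):
    a=p[3] # rot about hanger x
    Rx=cv2.Rodrigues(np.array([a,0,0]))[0]
    g=np.array([0,0,.145]);P=(L-g)@Rx.T
    P=P@B.T+np.array([p[1],p[0],-.019+p[2]])
    return cv2.projectPoints(P,cv2.Rodrigues(C[:3,:3])[0],C[:3,3],m['intrinsics'],None)[0][:,0]
def run(px):
    px=cr(px,2.5,190,110)
    f=lambda p:(pr(p)-px).ravel()
    r=least_squares(f,[0,0,0,0],loss='soft_l1');print("dx,dy,dz(down) mm",(r.x[:3]*1000).round(1),"pitch",np.degrees(r.x[3]).round(2),f(r.x).reshape(-1,2).round(1).tolist())
if __name__=="__main__":
    run([(122,300),(350,300),(198,330),(273,330),(167,101),(306,101),(175,570),(298,570)])
    run([(121,273),(352,273),(198,300),(273,300),(165,35),(307,35),(182,550),(290,550)])
E
python3 fitp.py
```

```text
dx,dy,dz(down) mm [-0.8 -1.5  5. ] pitch 0.37 [[0.6, 0.1], [-0.8, 0.1], [0.3, -3.2], [-0.1, -3.2], [1.1, 0.2], [-1.8, 0.2], [6.4, 0.8], [-7.0, 0.8]]
dx,dy,dz(down) mm [-0.8  1.4  7.7] pitch 8.03 [[0.6, 0.2], [-1.1, 0.2], [0.2, -2.3], [0.1, -2.3], [1.0, 0.1], [-1.2, 0.1], [4.2, 0.7], [-4.2, 0.7]]
```

```bash
python3 -c "
from h import *
p=[.5971,-.2726,-.1162]
L=[(28,70,191),(28,58,191),(-28,58,191),(-28,70,191),(28,70,147),(-28,70,147),(8,70,174),(-8,70,174)]
a=((proj('top',pose(p,L))-[325,155]+.5)*5).round();b=((proj('scene',pose(p,L))-[140,115]+.5)*6).round()
print(a.tolist(),b.tolist())
for im,q in(('c2',a),('c4',b)):
    g=cv2.imread(f'pics/{im}.png')
    for u in q: cv2.circle(g,(int(u[0]),int(u[1])),4,(0,0,255),1)
    cv2.imwrite(f'pics/{im}o.png',g)
"
```

```text
[[488.0, 70.0], [518.0, 73.0], [507.0, 211.0], [477.0, 208.0], [462.0, 88.0], [451.0, 220.0], [474.0, 125.0], [471.0, 164.0]] [[204.0, 159.0], [191.0, 145.0], [330.0, 104.0], [344.0, 117.0], [222.0, 262.0], [357.0, 219.0], [261.0, 184.0], [301.0, 172.0]]
```

View pics/c2o.png

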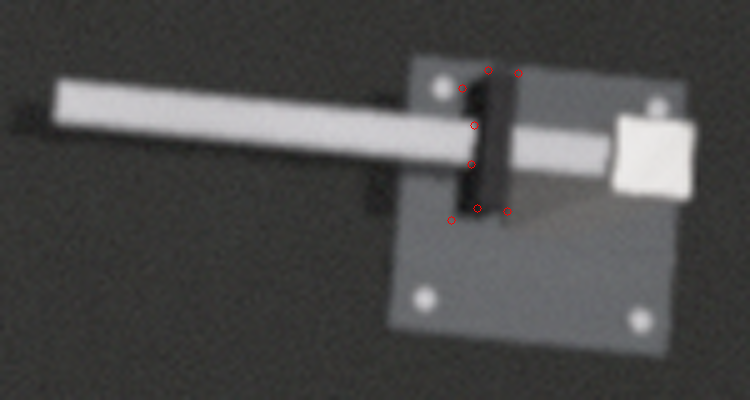

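View pics/c4o.png

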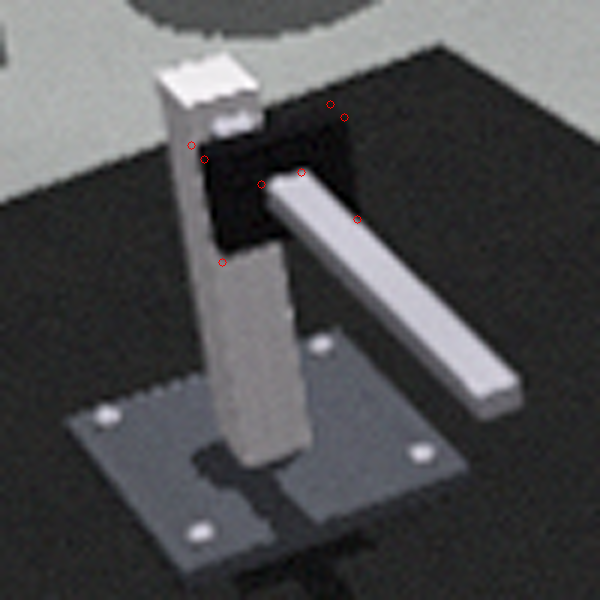

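The collar is where I predicted, so it wasn't early contact with the eye. At z=72 the frame's rear post (top about hanger z=80, world 0.152) is higher than the collar's underside at 0.147, so it bumped the collar and pitched the hanger about 8° in the grip. The fix is to lower it to near hanging height and turn it back upright.

Emit:
apply_moves(
  series="255 0 0 0.002 0 0 0;255 0 0 0.002 0 0 0;255 0 0 0.002 0 0 0;255 0 0 0 0 0 0;255 0 0 0 0 0 0",
)

```text
time_s: 9.7
tool_pos: [0.6082, -0.1824, 0.194]
orientation: [[0.117, 0.993, 0.002], [0.993, -0.117, -0.002], [-0.002, 0.002, -1.0]]
wrist_force: [-0.6, 0.8, -2.4]
width: 0.17
```

Emit:
apply_moves(
  series="255 0 0 0 0 -2 0;255 0 0 0.001 0 -2 0;255 0 0 0.001 0 -2 0;255 0 0 0.001 0 -2 0;255 0 0 0 0 0 0;255 0 0 0 0 0 0",
)

```text
time_s: 10.3
tool_pos: [0.608, -0.1803, 0.1899]
orientation: [[0.113, 0.993, -0.017], [0.984, -0.115, -0.139], [-0.139, -0.001, -0.99]]
wrist_force: [0.6, 0.0, -2.7]
width: 0.17
```

```bash
python3 -c "
from h import *
delta(list(pose([.5971,-.2726,-.1162],[(0,90,0)])[0][:2])+[.187])
f=manip.grab_frame('wrist');cv2.imwrite('pics/w9c.png',cv2.resize(f[110:345,190:380,::-1],None,fx=2.5,fy=2.5,interpolation=cv2.INTER_CUBIC))
f=manip.grab_frame('scene');cv2.imwrite('pics/s9.png',cv2.resize(f[100:260,120:300,::-1],None,fx=4,fy=3.7))
"
```

```text
t 10.3 pos [ 0.608  -0.1803  0.1899] yaw_y -6.58 tilt [-0.0165 -0.1385 -0.9902] w 0.17 F [ 0.6  0.  -2.7] q [-3. 37. 24. 88. -7. 56. 13.]
tool delta [-0.0025 -0.0001  0.0033]
```

View pics/w9c.png

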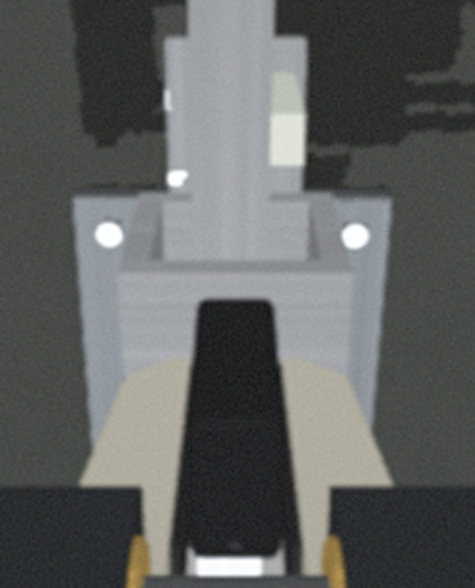

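View pics/s9.png

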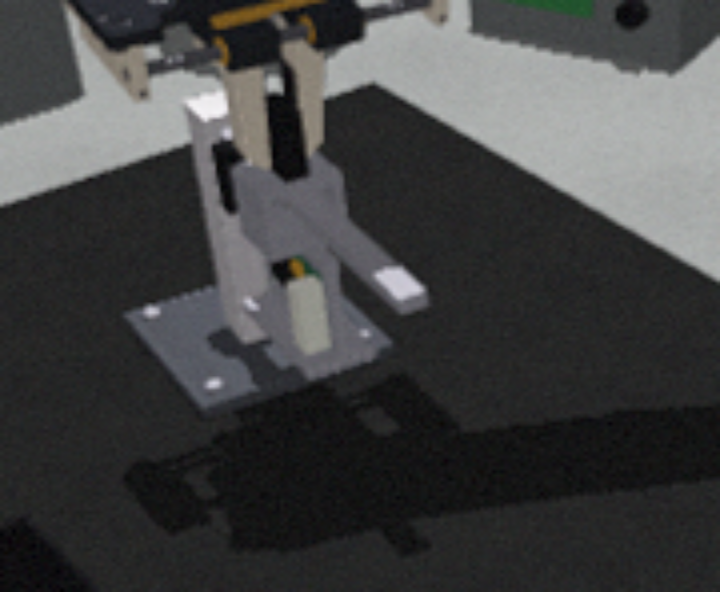

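The hanger is nearly upright and hanging free, with 2.7 N on the wrist. I estimate it 6–8 mm short of home, so I'll creep towards the collar.

Emit:
apply_moves(
  series="255 -0.002 0 0 0 0 0;255 -0.002 0 0 0 0 0;255 -0.002 0 0 0 0 0;255 0 0 0 0 0 0;255 0 0 0 0 0 0",
)

```text
time_s: 10.9
tool_pos: [0.6071, -0.187, 0.191]
orientation: [[0.115, 0.993, -0.016], [0.984, -0.116, -0.138], [-0.139, -0.0, -0.99]]
wrist_force: [-0.2, 0.9, -2.6]
width: 0.171
```

```bash
python3 -c "
from h import *
delta(list(pose([.5971,-.2726,-.1162],[(0,90,0)])[0][:2])+[.187])"
```

```text
t 10.9 pos [ 0.6071 -0.187   0.191 ] yaw_y -6.66 tilt [-0.0162 -0.138  -0.9903] w 0.171 F [-0.2  0.9 -2.6] q [-2. 37. 23. 88. -7. 56. 14.]
tool delta [ 0.0043 -0.0001  0.0035]
```

Emit:
apply_moves(
  series="255 -0.001 0 0 0 0 0;255 -0.001 0 0 0 0 0;255 0 0 0 0 0 0;255 0 0 0 0 0 0",
)

```text
time_s: 11.3
tool_pos: [0.6072, -0.1873, 0.1911]
orientation: [[0.114, 0.993, -0.016], [0.984, -0.115, -0.136], [-0.137, -0.001, -0.991]]
wrist_force: [-0.6, 4.7, -0.7]
width: 0.169
```

The eye now presses on the collar with 4.7 N, so it is home. I'll ease off a little and lower it onto the rail.

Emit:
apply_moves(
  series="255 0.001 0 0.001 0 0 0;255 0 0 0.001 0 0 0;255 0 0 0 0 0 0;255 0 0 0 0 0 0",
)

```text
time_s: 11.7
tool_pos: [0.6075, -0.1874, 0.1892]
orientation: [[0.114, 0.993, -0.015], [0.984, -0.115, -0.137], [-0.138, 0.001, -0.99]]
wrist_force: [0.5, 5.9, -0.7]
width: 0.169
```

```bash
python3 -c "
from h import *
delta(list(pose([.5971,-.2726,-.1162],[(0,90,0)])[0][:2])+[.187])
f=manip.grab_frame('wrist');cv2.imwrite('pics/w10c.png',cv2.resize(f[110:345,190:380,::-1],None,fx=2.5,fy=2.5,interpolation=cv2.INTER_CUBIC))
f=manip.grab_frame('scene');cv2.imwrite('pics/s10.png',cv2.resize(f[100:260,120:300,::-1],None,fx=4,fy=3.7))
"
```

```text
t 11.7 pos [ 0.6075 -0.1874  0.1892] yaw_y -6.62 tilt [-0.0152 -0.1371 -0.9904] w 0.169 F [ 0.5  5.9 -0.7] q [-2. 37. 23. 88. -7. 56. 14.]
tool delta [ 0.0044 -0.0005  0.0016]
```

View pics/s10.png

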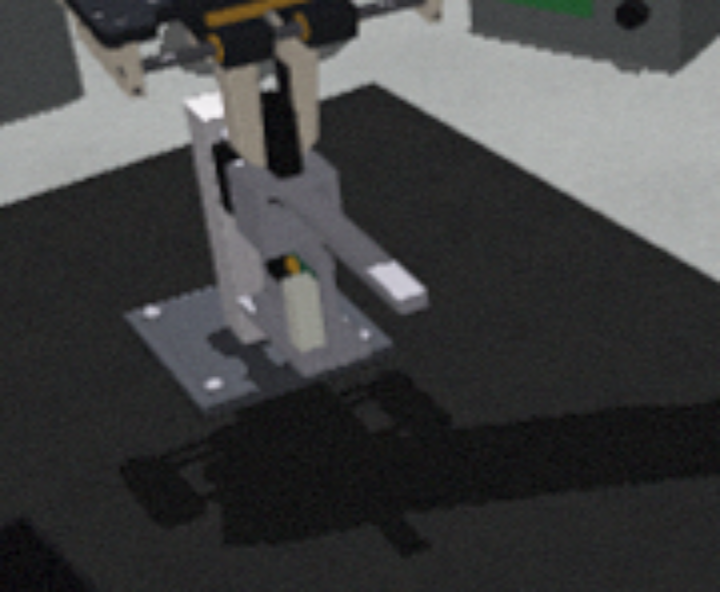

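Emit:
apply_moves(
  series="255 0.0015 0 0 0 0 0;255 0 0 0.001 0 0 0;255 0 0 0 0 0 0;255 0 0 0 0 0 0",
)

```text
time_s: 12.2
tool_pos: [0.6076, -0.1872, 0.1881]
orientation: [[0.115, 0.993, -0.015], [0.984, -0.116, -0.139], [-0.14, 0.001, -0.99]]
wrist_force: [1.2, 3.1, -1.5]
width: 0.175
```

Emit:
apply_moves(
  series="110 0 0 0 0 0 0;110 0 0 0 0 0 0;110 0 0 0 0 0 0;110 0 0 0 0 0 0;110 0 0 0 0 0 0;110 0 0 0 0 0 0",
)

```text
time_s: 12.8
tool_pos: [0.6071, -0.1871, 0.188]
orientation: [[0.115, 0.993, -0.016], [0.984, -0.116, -0.139], [-0.14, -0.0, -0.99]]
wrist_force: [-0.0, 0.7, -0.8]
width: 0.564
```

```bash
python3 -c "
from h import *
delta(list(pose([.5971,-.2726,-.1162],[(0,90,0)])[0][:2])+[.187])
f=manip.grab_frame('wrist');cv2.imwrite('pics/w11.png',f[:,:,::-1])
f=manip.grab_frame('scene');cv2.imwrite('pics/s11.png',cv2.resize(f[100:260,120:300,::-1],None,fx=4,fy=3.7))
"
```

```text
t 12.8 pos [ 0.6071 -0.1871  0.188 ] yaw_y -6.66 tilt [-0.0162 -0.1386 -0.9902] w 0.564 F [-0.   0.7 -0.8] q [-2. 37. 23. 88. -7. 56. 14.]
tool delta [ 0.0041 -0.0001  0.0004]
```

View pics/s11.png

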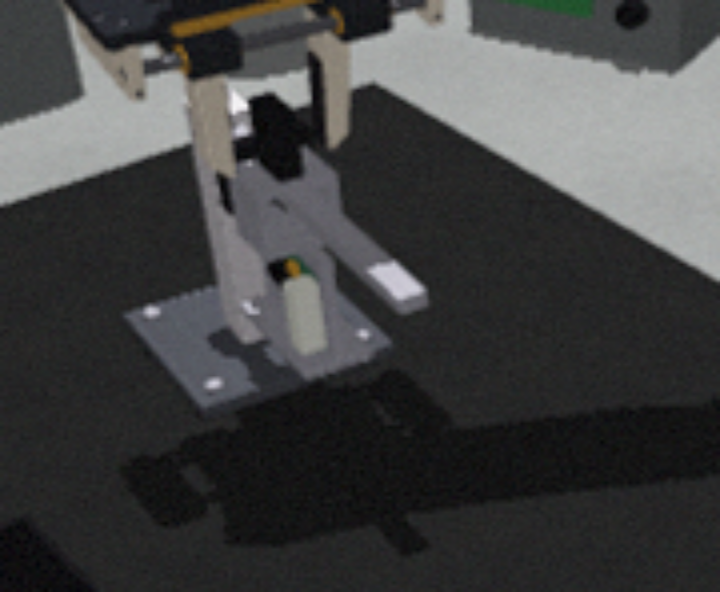

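View pics/w11.png

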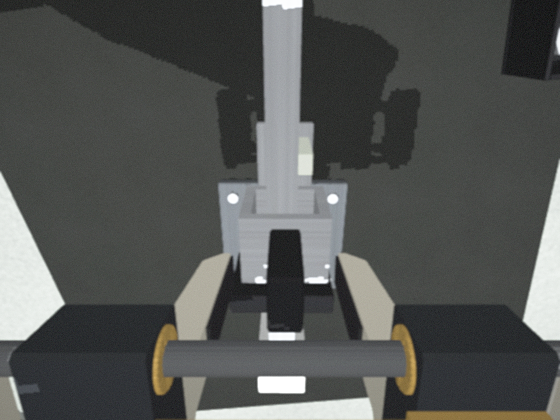

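Released: the hanger hangs with its eye at the collar and the block free between the open jaws. I'll retreat straight up, then move aside.

Emit:
apply_moves(
  series="110 0 0 -0.01 0 0 0;110 0 0 -0.02 0 0 0;110 0 0 -0.025 0 0 0;110 0 0 -0.025 0 0 0;110 0 0 -0.025 0 0 0;110 0.03 0 -0.02 0 0 0;110 0.035 0 0 0 0 0;110 0.035 0 0 0 0 0;110 0.035 0 0 0 0 0;110 0.035 0 0 0 0 0",
)

```text
time_s: 13.9
tool_pos: [0.6289, -0.0009, 0.289]
orientation: [[0.115, 0.993, -0.015], [0.984, -0.116, -0.138], [-0.139, 0.001, -0.99]]
wrist_force: [-0.1, -0.3, -0.1]
width: 0.568
```

Emit:
apply_moves(
  series="110 0.02 0 0 0 0 0;110 0 0 0 0 0 0;110 0 0 0 0 0 0;110 0 0 0 0 0 0",
)

```text
time_s: 14.3
tool_pos: [0.6309, 0.0138, 0.2861]
orientation: [[0.119, 0.993, -0.016], [0.983, -0.12, -0.14], [-0.141, 0.001, -0.99]]
wrist_force: [0.7, 0.1, -0.1]
width: 0.567
```

```bash
python3 -c "
from h import *
delta([.6,0,.3])
p=[.5971,-.2726,-.1162]
c,s=np.cos(p[2]),np.sin(p[2])
hp=list(pose(p,[(0,90,0)])[0][:2])+[p[2]]
L=np.array([(24,20,120),(24,-20,120),(-24,-20,120),(-24,20,120),(8,15,164),(-8,15,164),(8,-15,164),(-8,-15,164),(22,45,0),(-22,45,0)])+[0,0,60]
for n,(x,y,w,h,k) in {'scene':(140,90,160,140,5),'top':(325,130,160,120,5)}.items():
    f=manip.grab_frame(n);cv2.imwrite(f'pics/{n}12.png',f[:,:,::-1])
    q=((proj(n,pose(hp,L))-[x,y]+.5)*k)
    g=cv2.resize(f[y:y+h,x:x+w,::-1],None,fx=k,fy=k,interpolation=cv2.INTER_CUBIC)
    for u in q: cv2.circle(g,(int(u[0]),int(u[1])),4,(0,0,255),1)
    cv2.imwrite(f'pics/{n}12c.png',g[:600])
"
```

```text
t 14.3 pos [0.6309 0.0138 0.2861] yaw_y -6.9 tilt [-0.0158 -0.1404 -0.99  ] w 0.567 F [ 0.7  0.1 -0.1] q [-21.  33.  24.  78.  -5.  72.  -5.]
tool delta [-0.0192 -0.029  -0.0113]
```

View pics/scene12.png

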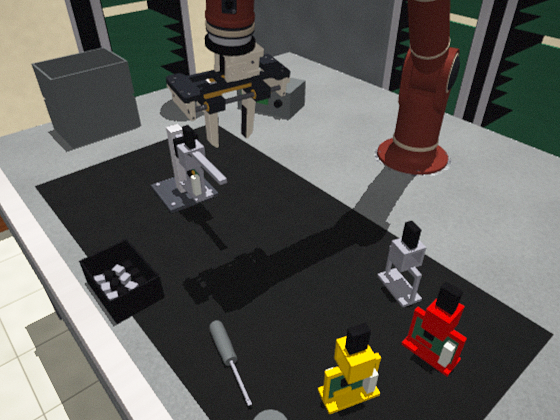

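View pics/scene12c.png

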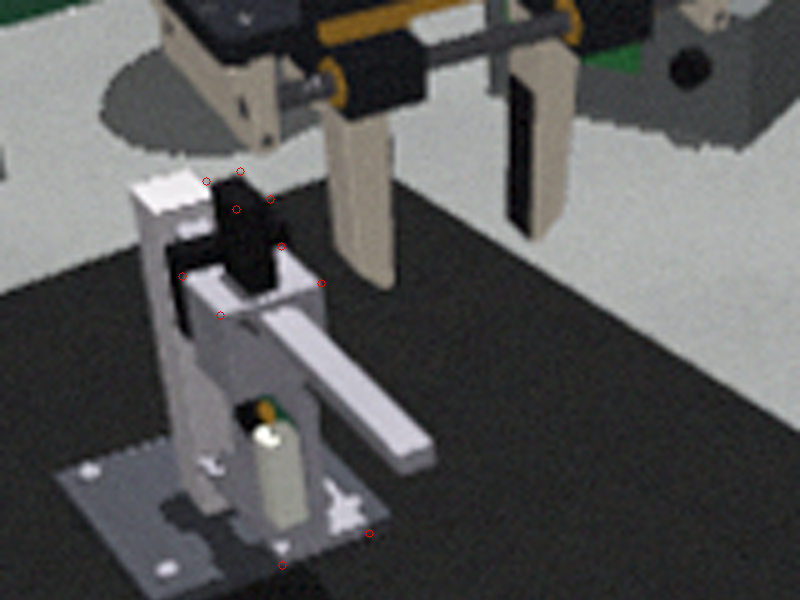

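View pics/top12c.png

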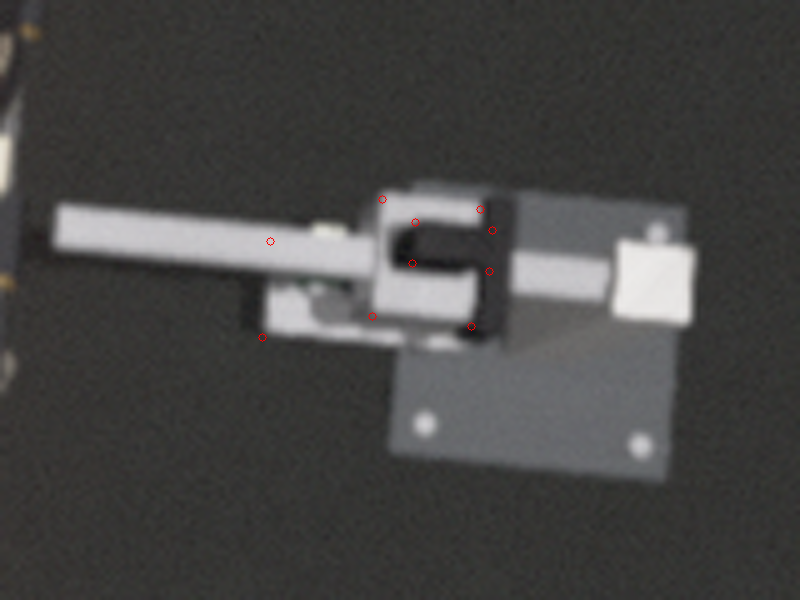

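```bash
python3 -c "
from h import *
a=cv2.imread('pics/top12.png')[:,:,::-1];b=manip.grab_frame('top');t0=cv2.imread('pics/top0.png')[:,:,::-1]
d=lambda p,q,x,y,w,h:np.abs(p[y:y+h,x:x+w].astype(int)-q[y:y+h,x:x+w]).mean().round(2)
print('hang motion',d(a,b,370,160,70,50),'bg',d(a,b,300,230,70,50))
sh=cv2.phaseCorrelate(*[cv2.cvtColor(np.ascontiguousarray(i[245:290,155:225]),cv2.COLOR_RGB2GRAY).astype(np.float32) for i in(t0,b)]);print('empty shift px',sh)
print(manip.sense()['time_s'],manip.sign_off())
"
```

```text
hang motion 2.02 bg 2.39
empty shift px ((0.08047769417394335, 0.47996382911659197), 0.9398552005673633)
the job is handed in; nothing more can be done
14.45 None
```

The hanger with the green board is threaded on the rail and hangs against the black stop collar. The gripper has let go and moved clear. I handed the job in at about 14.5 s; no verdict is reported.

- **On the way:** the first slide was about 12 mm too high. The frame's rear post seems to have caught the collar, with about 10 N on the wrist, and the hanger pitched about 8° in the grip. I lowered it and turned it upright. I then slid it home until it pressed on the collar with about 5 N, and released it.
- **Last checks:**
  - **Top view:** the hanger matches the predicted home pose (y about 90 mm) within about 1.5 px.
  - **Motion:** two top pictures a moment apart show no movement above image noise.
  - **Empty hanger:** it moved by less than 0.5 px, about 1 mm.
  - **Robot:** the wrist force reads about zero, with the gripper well clear of the hanger.
- **Small disagreement:** in the scene view the hanger sits 1–3 px off the prediction. That is slightly more than that camera's misfit when I located the stand (up to 1.5 px). I measured no tilt angle after release, but it looks upright in both views.

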